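Set the strain viewer for a clear moulding

ROBOT

A 7-joint arm with a two-finger parallel gripper is mounted at the origin on the work surface. World frame = base frame: x ahead of the robot, y to its left, z up, the work surface at z = 0. Lengths are in m, angles in rad, forces in N, time in s.
With the tool pointing down it reaches from about 0.425 to 0.925 m from the base axis. Payload 6.8 kg.
Tool frame: the origin (TCP) lies on the centre line of the jaws, within the pads' length; the fingertips stand 17 mm ahead of it and the grasp point (between the pads) lies 2 mm behind it; z points along the fingers, x is the direction in which the jaws open and shut, and the axes are right-handed (so a half turn about z gives the same grasp; the last joint's range is limited). The gripper opens to 85 mm and grips with 20 to 120 N. Pads are 22 mm wide; open, the fingers measure 114 mm over their backs; the gripper's body (76 mm by 85 mm) begins 54 mm behind the grasp point. The pads swing forward as they close: fully open they stand 13 mm farther back than shut.
Start: joints at [1.122, 0.477, 0.022, 1.555, -0.011, 1.109, -0.083], TCP at [0.226, -0.636, 0.248] pointing down, gripper open.
Joint ranges: [-2.96, 2.96], [-0.34, 2.1], [-1.41, 1.46], [0.24, 2.44], [-1.37, 4.51], [0.17, 1.92], [-2.96, 2.96]. Speed limits (rad/s): [2.39, 2.39, 3.14, 3.14, 3.14, 3.14, 3.14].

INTERFACE

Orientations are given as a unit quaternion [w, x, y, z].
In Python, from station import status, read_camera, camera_model, bot gives the robot as it stands.
- The arm moves only by the tool arm_command, never from a script. Its argument "series" is a list of rows, each a list of 3 entries, a list of its own where there are three numbers: the finger opening in mm, from 0 to 85.4, then the shift along the tool's x, y, z in mm, then the turn about the tool's z in rad. In form: [[gripper, [dx, dy, dz], roll], ...]. A call has 1 to 8 rows; each row is the pose to reach, as a shift and turn from the pose commanded when the call began, along the tool's axes at that moment; what a row does not reach only later rows make up. A row lasts 1/8 s, in which the tool goes at most 62.5 mm and 10.7 degrees, less where a joint would pass 70% of its speed; a pose out of reach is approached as far as the arm can. A call with a gripper value outside its range is refused whole. The fingers move at their own pace and stop on an object; "squeeze" is the grip in N (left out, the last holds). Time passes only in rows, so rows that repeat a pose let the fingers close. It gives the time, the measured TCP pose, the force and the opening at its end, in the units of the state.
- status.get_obs(): the state, without advancing time (a new reading comes with each control period).
- read_camera(name): name is "scene" or "top"; returns the picture (400x640x3 uint8, blue, green, red); there is no depth.
- camera_model(name): a dict with "fov_y" (degrees; the focal length in pixels is half the picture's height over the tangent of half this angle, whatever the lens; pixels are square), "cx", "cy" (the principal point, pixels), "R" (3x3) and "t" (3): a world point X has camera coordinates R X + t. Camera axes: x right, y down, z forward; pixel columns grow to the right and rows downward; lengths in m; the calibration is good to about 2 mm. A picture is of the moment at which its call begins. camera_model takes no time and is no camera call.
- bot.hand_in(): hands the job in, once; it reports no verdict.
The state is a dict: "t": time; "q": joint angles; "joint_vel": joint speeds; "joint_torque": joint torques, N m; "eef_pos": TCP position; "tool_rot": TCP orientation; "contact_force": force on the tool from outside, world axes, zero at the start; "torque": the same for the moment, N m; "gripper_width": opening from 0.0 (shut) to 1.0 (fully open).
Only numpy, scipy, OpenCV 4.12 (cv2) and the standard library are available. Lean on these libraries where they do the work, as an engineer would, in place of code of your own. Each camera call takes 0.05 s, during which the arm holds its last target.

TASK

Get the strain viewer ready for the clear moulding that lies on its window: gently push the ring's lever round until it stands on the 45-degree mark (the very long mark half-way along the scale), and push the swing-out filter in over the window until its arm meets its stop, without slamming it; either may come first. Leave the moulding and the other things on the bench where they are.

Things in the scene. Friction and masses are not known exactly. Their poses are not given: they have to be found in the camera images.
- viewer: Strain viewer: round fixed grey light base, 122 mm radius, with a switch panel on its own -x side (to -135 mm, facing the robot, turned up to 0.35 rad) and a lamp house at the back (to +155 mm). Origin: on the ring's vertical axis at bench height; own z up. On top lies a dial plate, 114 mm radius, top 65 mm above the bench, and on that a black ring, 62 mm radius, top 80 mm above the bench.
- mark45 (a point): Point on the 45-degree mark, on the dial's top (65 mm above the bench), 100 mm from the ring's axis along the viewer's own -x. The engraved scale runs 0 to 90 degrees in 5-degree marks from 66 mm radius outward: 0, 45 and 90 reach 112 mm, other multiples of 15 reach 92 mm, the rest 80 mm. The 0 mark lies 45 degrees from this one, towards the viewer's +y.
- window (a point): Centre of the top face of the fixed glass window inside the ring (94 mm across), on the ring's axis, 85 mm above the bench.
- polariser (a joint): Angle of the polariser ring and its lever in rad: 0 with the lever on the 0 mark, 0.785 on the 45-degree mark, 1.571 on the 90 mark; grows counter-clockwise seen from above about the viewer's axis; end stops at -0.06 and 1.63. Starts between 0.0 and 0.42. Stiff (about 2 N at the post): it stays where it is left.
- lever_post (a point): Middle of the upright dark steel finger post at the end of the ring's lever, on the post's axis, 100 mm from the ring's axis. The post is 12 mm in diameter, from 69 to 94 mm above the bench, 4 mm clear of the dial; a steel rod 6.4 mm thick, centred 76.5 mm above the bench, joins it to the ring.
- analyser (a joint): Swing of the analyser filter in rad: 0 fully out, 1.31 at its hard stop, where the filter is centred over the window; grows clockwise seen from above; stays where it is left (about 1 N at the frame). Starts between 0.0 and 0.2.
- frame_center (a point): Centre of the analyser, a dark round filter in a black frame 110 mm in outer diameter and 12 mm thick, level, from 112 to 124 mm above the bench (it passes over the lever post); this point is half-way up and 136 mm from the swing axis.
- swing_axis (a point): Point on the analyser's vertical swing axis, 118 mm above the bench, 80 mm to the viewer's +x and 110 mm to its -y from the ring's axis. A black hub of 36 mm diameter (106 to 137 mm above the bench, on a 22 mm steel column) and an arm 18 mm wide run from here to the frame.
- clear_part: Clear plastic moulding, 44 x 30 mm, 17 mm high, loose on the window; origin at the middle of its underside. To be left alone.
- setup_block: Steel setup block with holes, 25 x 75 mm, 50 mm high, loose on the bench beside the viewer; origin at the middle of its underside. To be left alone.
- plug_gauge: Steel plug gauge standing upright, 32 mm in diameter, 86 mm high, loose on the bench; origin at the middle of its underside. To be left alone.
- parts_tray: Grey open tray of clear mouldings, 100 x 150 mm, 35 mm high, loose on the bench beyond the viewer; origin at the middle of its underside. To be left alone.

How it is judged:
By the outcome, as a careful person would: the job done as asked, in the order asked, and still so for the second after the job is handed in, with the robot touching nothing.
It also fails if it takes over 59 s, if anything falls off the work surface, if the arm or the gripper's body presses on something with over 40 N, if the wrist force passes 120 N, or if a joint passes its speed limit or range.

## Working session

There is one attempt and no reset: what is moved stays moved. The work goes in short steps, Python scripts to look and compute and a tool call to move; the robot and the scene stay as the last step left them, time stands still between calls to the robot, and variables do not carry over. Pictures are saved under pics/ and viewed, and the job is handed in when it is done.

Besides the shell and the picture viewer there is one more tool, called after ">>>" by a JSON object that holds its "name" and its "arguments". arm_command: Moves the arm, as the interface text tells. Its arguments: {"type":"object","properties":{"series":{"type":"array"},"squeeze":{"type":"number"}},"required":["series"]}

```bash
ls; mkdir -p pics
python3 - <<'E'
from station import status, read_camera, camera_model, bot
import cv2
print(status.get_obs())
for n in ("scene","top"):
    m=camera_model(n);print(n,m)
    im=read_camera(n);cv2.imwrite(f"pics/{n}0.png",im)
E
```

```text
pics
{'t': 0.0, 'q': array([ 1.12189763,  0.47778215,  0.02233597,  1.55646207, -0.01152053,
        1.10929536, -0.08309845]), 'joint_vel': array([ 5.71405694e-04,  5.16041035e-05, -7.47958336e-04, -8.37120094e-04,
        3.43513385e-04,  1.07417530e-03, -1.39757653e-03]), 'joint_torque': array([-7.55048713e-04, -5.96441710e+01,  1.60736818e+00, -2.81190115e+01,
        1.24478806e-02,  9.47217224e-03,  1.21485149e-05]), 'eef_pos': array([ 0.22541809, -0.63564778,  0.24733316]), 'tool_rot': array([-4.76827307e-04,  8.16778765e-01, -5.76950276e-01, -7.74537176e-04]), 'contact_force': array([-0.0914613 , -0.31933065, -0.11004698]), 'torque': array([0.03406554, 0.00082557, 0.02598416]), 'gripper_width': 1.0043913014446384}
scene {'fov_y': 56.683130632881145, 'cx': 324.16295034990736, 'cy': 202.48453007193797, 'R': array([[-0.73130998,  0.68203418,  0.00388449],
       [ 0.56670068,  0.61079327, -0.55297553],
       [-0.37952083, -0.40219517, -0.83318844]]), 't': array([ 0.41015486, -0.33781774,  1.0759745 ])}
top {'fov_y': 47.460627785648896, 'cx': 323.048972443144, 'cy': 200.92487431603084, 'R': array([[ 0.02491336, -0.99950787, -0.01906139],
       [-0.99798404, -0.02375301, -0.05885281],
       [ 0.05837108,  0.02048919, -0.99808467]]), 't': array([0.08166208, 0.60601283, 0.97269352])}
```

View pics/scene0.png

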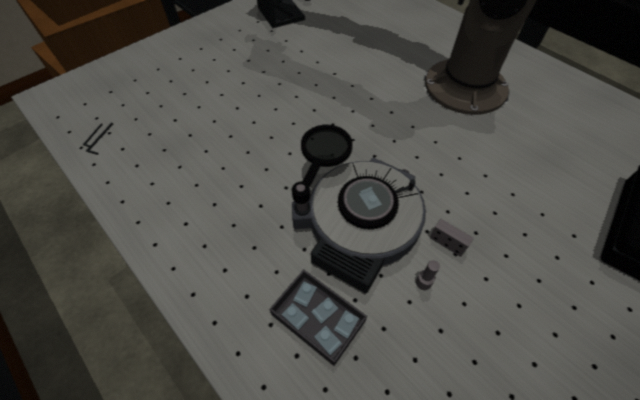

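View pics/top0.png

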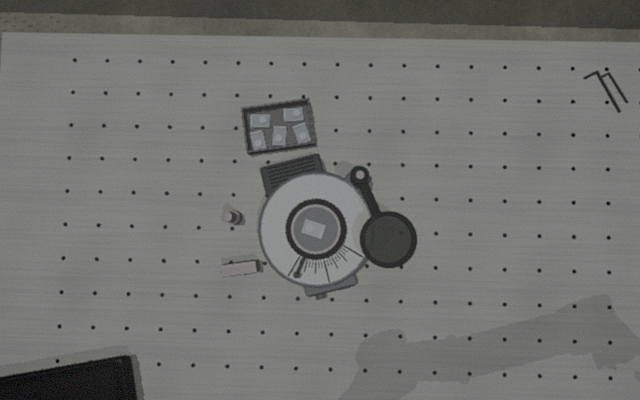

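The scene shows the viewer mid-bench with the filter swung out. In the top picture the ring is at about (316,228), the hub at (360,176), the filter at (388,240) and the lever at about (298,270). I'll enlarge both.

Run:
```python
import cv2
a=cv2.imread("pics/top0.png");b=cv2.imread("pics/scene0.png")
c=a[150:310,240:430];cv2.imwrite("pics/top0c.png",cv2.convertScaleAbs(cv2.resize(c,None,fx=3.7,fy=3.7,interpolation=cv2.INTER_CUBIC)[:600],alpha=1.5))
c=b[115:295,280:480];cv2.imwrite("pics/sc0c.png",cv2.convertScaleAbs(cv2.resize(c,None,fx=3.3,fy=3.3,interpolation=cv2.INTER_CUBIC),alpha=1.5))
```

```text
(no output)
```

View pics/top0c.png

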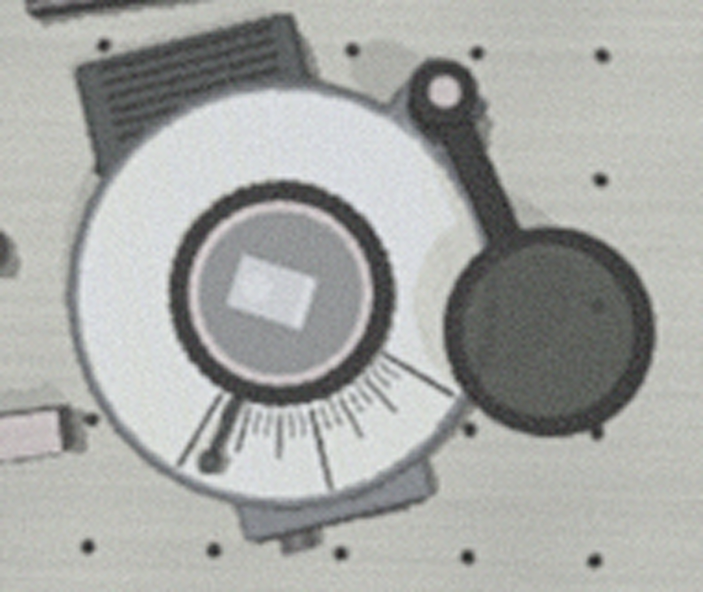

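View pics/sc0c.png

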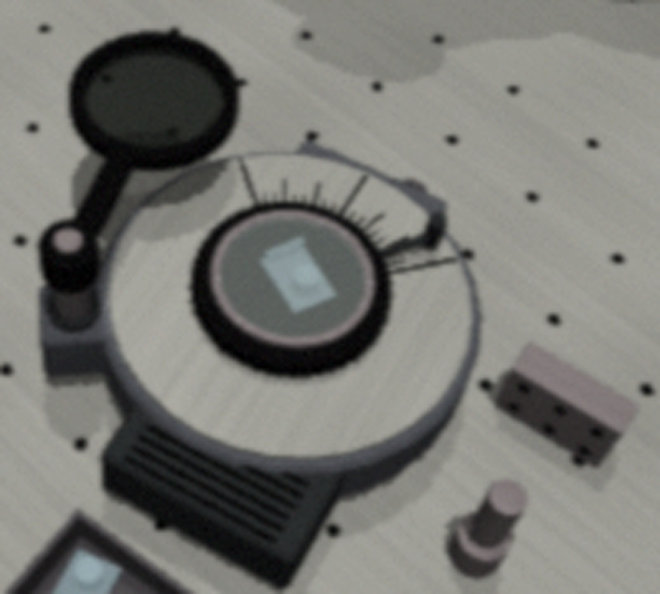

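```bash
cat > h.py <<'E'
import numpy as np
from station import camera_model
def ray(n,u,v,z):
    m=camera_model(n);f=200/np.tan(np.radians(m["fov_y"]/2))
    R=np.array(m["R"]);t=np.array(m["t"])
    d=R.T@np.array([(u-m["cx"])/f,(v-m["cy"])/f,1]);c=-R.T@t
    return c+d*(z-c[2])/d[2]
def proj(n,X):
    m=camera_model(n);f=200/np.tan(np.radians(m["fov_y"]/2))
    p=np.array(m["R"])@np.array(X)+np.array(m["t"]);return p[0]/p[2]*f+m["cx"],p[1]/p[2]*f+m["cy"]
def yaw_from(c,p,th): # viewer yaw
    pass
E
python3 - <<'E'
from h import *
T=lambda u,v,z:ray("top",240+u/3.7-.36,150+v/3.7-.36,z)
S=lambda u,v,z:ray("scene",280+u/3.3-.35,115+v/3.3-.35,z)
t=dict(ring=T(282,293,.08),win=T(281,293,.085),hub=T(444,92,.137),fr=T(549,331,.124),m45=T(331,488,.065),m0=T(180,465,.065),m90=T(453,396,.065),post=T(212,462,.094),dial=T(272,293,.065))
s=dict(ring=S(290,288-3,.08),win=S(295,280,.085),hub=S(69,240,.137),fr=S(155,97,.124),m45=S(366,176,.065),m0=S(461,258,.065),m90=S(241,158,.065),post=S(436,205,.094))
for k in t: print(k,t[k].round(4),s.get(k,np.zeros(3)).round(4))
for d in (t,s):
    c=(d['ring'][:2]+d['win'][:2])/2
    for k in ('m45','m0','m90','post','hub','fr'):
        v=d[k][:2]-c;print(k,np.hypot(*v).round(4),np.arctan2(v[1],v[0]).round(4),end=' | ')
    w=d['fr']-d['hub'];print(np.hypot(w[0],w[1]),np.arctan2(w[1],w[0]))
E
```

```text
ring [0.543  0.1084 0.08  ] [0.5464 0.1137 0.08  ]
win [0.543  0.1087 0.085 ] [0.5442 0.1152 0.085 ]
hub [0.6494 0.0249 0.137 ] [0.649 0.028 0.137]
fr [ 0.5268 -0.0331  0.124 ] [ 0.5289 -0.0274  0.124 ]
m45 [0.4356 0.0789 0.065 ] [0.436 0.082 0.065]
m0 [0.446  0.1632 0.065 ] [0.4421 0.1682 0.065 ]
m90 [0.4881 0.0123 0.065 ] [0.4866 0.0138 0.065 ]
post [0.4511 0.1433 0.094 ] [0.4421 0.1401 0.094 ]
dial [0.5428 0.1145 0.065 ] [0. 0. 0.]
m45 0.1114 -2.8721 | m0 0.1114 2.6285 | m90 0.1108 -2.0886 | post 0.0982 2.78 | hub 0.1354 -0.6659 | fr 0.1426 -1.6845 | 0.1356744846293792 -2.699575117398232
m45 0.114 -2.8526 | m0 0.1164 2.661 | m90 0.1165 -2.0988 | post 0.1063 2.8974 | hub 0.135 -0.6948 | fr 0.1428 -1.686 | 0.1322672487132521 -2.7095746330116723
```

Both views agree. The viewer axis is at about (0.543, 0.109) with yaw 0.271. The lever is at about 0.16 rad and the analyser at about 0.2. Next I'll write a helper that converts world targets into tool shifts.

```bash
cat >> h.py <<'E'
from scipy.spatial.transform import Rotation as Ro
from station import status
C=np.array([.5430,.1088]);YAW=.271;H=np.array([.6494,.0260])
def rot(o): q=o["tool_rot"];return Ro.from_quat([q[1],q[2],q[3],q[0]]).as_matrix()
def goal(pts,o=None):
    """pts: list of (x,y,z,world angle of tool x) -> tool shift mm, roll"""
    o=o or status.get_obs();M=rot(o);a0=np.arctan2(M[1,0],M[0,0])
    print("now",o["t"],o["eef_pos"].round(4),"ang",a0.round(3),"F",o["contact_force"].round(2),"w",round(o["gripper_width"],3),"j7",o["q"][6].round(2))
    for x,y,z,a in pts:
        print((M.T@(np.array([x,y,z])-o["eef_pos"])*1000).round(1).tolist(),round(float(-((a-a0+np.pi)%(2*np.pi)-np.pi)),3))
def post(th,r=.1): # lever joint angle -> world xy & tangent angle
    a=YAW+np.pi-np.pi/4+th; return C+r*np.array([np.cos(a),np.sin(a)]),a+np.pi/2
E
python3 - <<'E'
from h import *
p,a=post(.16);print(p,a)
goal([(.40,-.45,.24,-1.5),(.46,-.2,.22,-1.9),(p[0],p[1],.2,a),(p[0],p[1],.14,a)])
E
```

```text
[0.44921445 0.1435026 ] 4.3579908169872414
now 0.1 [ 0.2254 -0.6357  0.2474] ang -1.23 F [0.12 0.49 0.38] w 0.999 j7 -0.08
[-116.7, -226.6, 7.6] 0.27
[-332.2, -366.7, 27.9] 0.67
[-659.5, -471.3, 48.5] 0.695
[-659.4, -471.4, 108.5] 0.695
```

>>> {"name": "arm_command", "arguments": {"series": [[40, [-30, -50, 2], 0.1], [40, [-58, -100, 4], 0.2], [40, [-85, -155, 6], 0.27], [40, [-117, -205, 8], 0.35], [40, [-160, -245, 10], 0.45], [40, [-205, -280, 12], 0.5], [40, [-255, -312, 15], 0.6], [40, [-305, -345, 20], 0.69]], "squeeze": 20}}

```text
t: 1.1
eef_pos: [0.449, -0.2315, 0.2282]
tool_rot: [0.0, -0.572, 0.82, -0.0]
contact_force: [0.4, -0.6, 0.2]
gripper_width: 0.466
```

Run:
```python
from h import *
p,a=post(.16)
goal([(p[0],p[1],.2,a),(p[0],p[1],.14,a)])
```

```text
now 1.1 [ 0.449  -0.2315  0.2282] ang -1.923 F [ 0.36 -0.62  0.24] w 0.466 j7 -1.58
[-352.1, 129.2, 28.1] 0.002
[-352.1, 129.3, 88.1] 0.002
```

>>> {"name": "arm_command", "arguments": {"series": [[34, [-50, 18, 4], 0], [34, [-100, 37, 8], 0], [34, [-155, 57, 12], 0], [34, [-210, 77, 16], 0], [34, [-265, 97, 22], 0], [34, [-320, 117, 28], 0], [34, [-352, 129, 50], 0], [34, [-352, 129, 78], 0]]}}

```text
t: 2.1
eef_pos: [0.4481, 0.1451, 0.1501]
tool_rot: [0.001, -0.576, 0.818, 0.0]
contact_force: [0.6, -0.2, 0.1]
gripper_width: 0.397
```

Run:
```python
from h import *
from station import read_camera
import cv2
p,a=post(.16)
goal([(p[0],p[1],.14,a),(p[0],p[1],.094,a)])
for n,(x,y,w,h) in dict(top=(230,190,160,120),scene=(330,110,160,120)).items():
    im=read_camera(n)[y:y+h,x:x+w];cv2.imwrite(f"pics/{n}1.png",cv2.convertScaleAbs(cv2.resize(im,None,fx=4,fy=4,interpolation=cv2.INTER_CUBIC),alpha=1.6))
```

```text
now 2.1 [0.4481 0.1451 0.1501] ang -1.915 F [ 0.56 -0.17  0.11] w 0.397 j7 -2.48
[1.2, -1.6, 10.1] 0.011
[1.3, -1.5, 56.1] 0.011
```

View pics/top1.png

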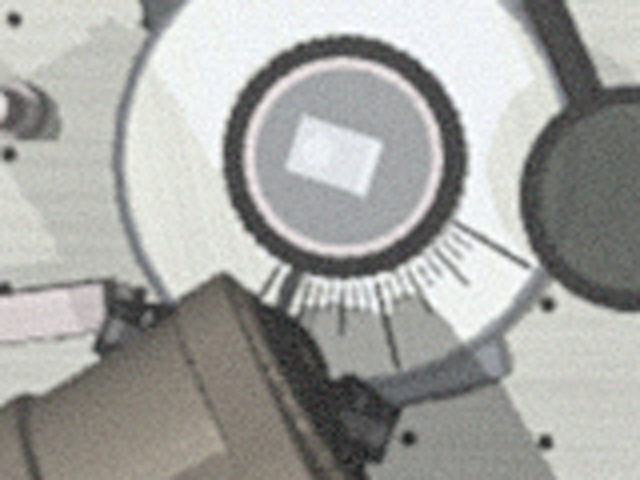

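View pics/scene1.png

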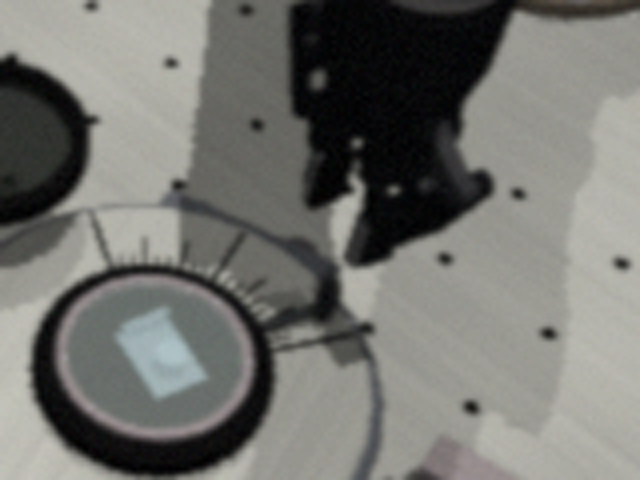

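The gripper stands above the lever, with its tips at about (415,168) in the scene picture. I'll check that against the projection.

Run:
```python
from h import *
for z in (.133,.14): print(proj("scene",(.4481,.1451,z)))
p,a=post(.16)
for th in(.1,.16,.22):
  p,a=post(th);q=np.array(proj("scene",(*p,.094)));print(th,q,(q-[330,110])*4, (np.array(proj("scene",(*p,.07)))-[330,110])*4)
```

```text
(np.float64(415.72944804688706), np.float64(167.85854583014367))
(np.float64(416.47390391941474), np.float64(165.6185375639199))
0.1 [412.23441484 181.72533509] [328.93765937 286.90134038] [319.80344634 314.04465346]
0.16 [410.84565897 179.55744356] [323.38263589 278.22977424] [314.4248886  305.48647522]
0.22 [409.31723995 177.45956796] [317.26895982 269.83827183] [308.49953573 297.20309872]
```

>>> {"name": "arm_command", "arguments": {"series": [[34, [1, -1.5, 12], 0.01], [34, [1, -1.5, 24], 0.01], [34, [1, -1.5, 34], 0.01], [34, [1, -1.5, 42], 0.01], [34, [1, -1.5, 49], 0.01], [34, [1, -1.5, 55], 0.01], [34, [1, -1.5, 55], 0.01]]}}

```text
t: 3.08
eef_pos: [0.4489, 0.14, 0.0949]
tool_rot: [-0.0, -0.569, 0.822, 0.0]
contact_force: [-0.6, -0.0, -0.1]
gripper_width: 0.398
```

Run:
```python
from h import *
from station import read_camera
import cv2
goal([(*post(t)[0],.094,post(t)[1]) for t in (.16,.3,.4,.5,.6,.7,.785)])
for n,(x,y,w,h) in dict(scene=(330,110,160,120)).items():
    im=read_camera(n)[y:y+h,x:x+w];cv2.imwrite(f"pics/{n}2.png",cv2.convertScaleAbs(cv2.resize(im,None,fx=4,fy=4,interpolation=cv2.INTER_CUBIC),alpha=1.8))
```

```text
now 3.075 [0.4489 0.14   0.0949] ang -1.93 F [-0.55 -0.01 -0.11] w 0.398 j7 -2.53
[-3.4, 0.9, 0.9] -0.005
[10.5, -0.1, 0.9] -0.145
[20.3, -2.0, 0.9] -0.245
[29.9, -4.9, 0.9] -0.345
[39.1, -8.8, 0.9] -0.445
[47.9, -13.5, 0.9] -0.545
[55.0, -18.2, 0.9] -0.63
```

View pics/scene2.png

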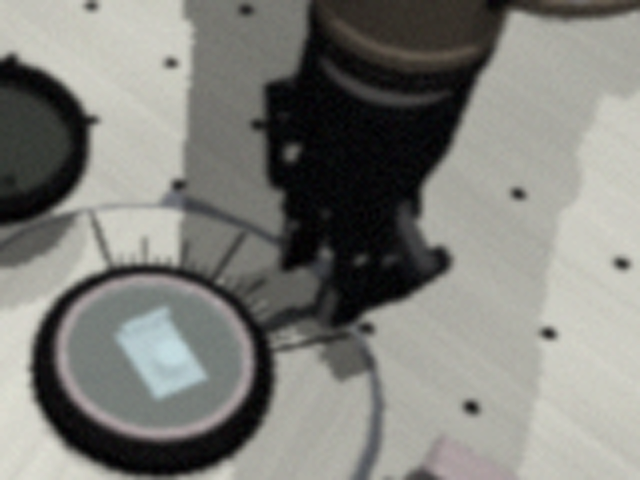

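The post sits between the fingers, at crop position (320,290). I'll recentre and narrow the gap.

>>> {"name": "arm_command", "arguments": {"series": [[28, [-2, 0.5, 1], 0], [22, [-3, 1, 1], 0], [20, [-3, 1, 1], 0], [20, [-3, 1, 1], 0]]}}

```text
t: 3.62
eef_pos: [0.4496, 0.1437, 0.0946]
tool_rot: [0.001, -0.57, 0.822, 0.0]
contact_force: [1.0, 1.8, -1.2]
gripper_width: 0.231
```

Run:
```python
from h import *
goal([(*post(t)[0],.094,post(t)[1]) for t in (.2,.25,.3,.35,.4,.45,.5,.55,.6)])
```

```text
now 3.625 [0.4496 0.1437 0.0946] ang -1.93 F [ 1.02  1.76 -1.18] w 0.231 j7 -2.54
[4.3, 0.1, 0.6] -0.044
[9.3, -0.2, 0.5] -0.094
[14.3, -0.8, 0.5] -0.144
[19.2, -1.6, 0.5] -0.194
[24.1, -2.7, 0.5] -0.244
[28.9, -4.1, 0.5] -0.294
[33.7, -5.6, 0.5] -0.344
[38.3, -7.4, 0.5] -0.394
[42.9, -9.5, 0.5] -0.444
```

>>> {"name": "arm_command", "arguments": {"series": [[20, [4.5, 0, 0.5], -0.04], [20, [9.5, -0.2, 0.5], -0.09], [20, [14.5, -0.8, 0.5], -0.14], [20, [19, -1.6, 0.5], -0.19], [20, [24, -2.7, 0.5], -0.24], [20, [29, -4, 0.5], -0.29], [20, [33.5, -5.6, 0.5], -0.34], [20, [38, -7.4, 0.5], -0.39]]}}

```text
t: 4.62
eef_pos: [0.4436, 0.1053, 0.0942]
tool_rot: [-0.001, 0.719, -0.696, 0.0]
contact_force: [1.7, 2.3, 0.3]
gripper_width: 0.234
```

Run:
```python
from h import *
from station import read_camera
import cv2
goal([(*post(t)[0],.094,post(t)[1]) for t in (.55,.6,.65,.7,.75,.785,.8,.825)])
for n,(x,y,w,h) in dict(scene=(330,110,160,120)).items():
    im=read_camera(n)[y:y+h,x:x+w];cv2.imwrite(f"pics/{n}3.png",cv2.convertScaleAbs(cv2.resize(im,None,fx=4,fy=4,interpolation=cv2.INTER_CUBIC),alpha=1.8))
```

```text
now 4.625 [0.4436 0.1053 0.0942] ang -1.538 F [1.69 2.32 0.33] w 0.234 j7 -2.13
[0.1, 0.6, 0.2] -0.003
[5.1, 0.4, 0.2] -0.053
[10.1, 0.0, 0.2] -0.103
[15.0, -0.6, 0.2] -0.153
[19.9, -1.5, 0.2] -0.203
[23.4, -2.3, 0.2] -0.238
[24.8, -2.6, 0.2] -0.253
[27.2, -3.3, 0.2] -0.278
```

View pics/scene3.png

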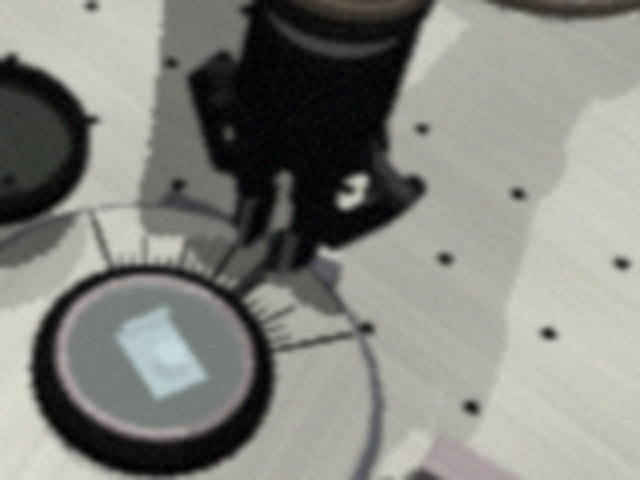

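The lever is following under about 3 N. I'll go on to just short of the mark.

>>> {"name": "arm_command", "arguments": {"series": [[20, [5, 0.4, 0], -0.05], [20, [10, 0, 0], -0.1], [20, [15, -0.6, 0], -0.15], [20, [20, -1.5, 0], -0.2], [20, [23.5, -2.3, 0], -0.24], [20, [25, -2.6, 0], -0.255], [20, [25, -2.6, 0], -0.255]]}}

```text
t: 5.55
eef_pos: [0.4461, 0.08, 0.0938]
tool_rot: [0.0, 0.8, -0.6, -0.0]
contact_force: [0.5, 0.3, -0.4]
gripper_width: 0.235
```

Run:
```python
from h import *
from station import read_camera
import cv2
goal([(*post(t)[0],.094,post(t)[1]) for t in (.785,.8,.825,.84)])
for n,(x,y,w,h) in dict(scene=(350,130,80,60),top=(280,190,80,60)).items():
    im=read_camera(n)[y:y+h,x:x+w];cv2.imwrite(f"pics/{n}4.png",cv2.convertScaleAbs(cv2.resize(im,None,fx=8,fy=8,interpolation=cv2.INTER_CUBIC),alpha=1.8))
```

```text
now 5.55 [0.4461 0.08   0.0938] ang -1.286 F [ 0.48  0.28 -0.35] w 0.235 j7 -1.85
[-1.8, -1.1, -0.2] 0.014
[-0.3, -1.1, -0.2] -0.001
[2.2, -1.1, -0.2] -0.026
[3.7, -1.1, -0.2] -0.041
```

View pics/scene4.png

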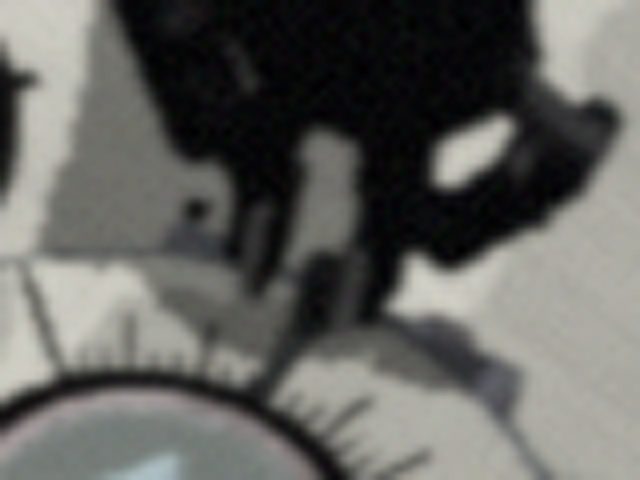

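View pics/top4.png

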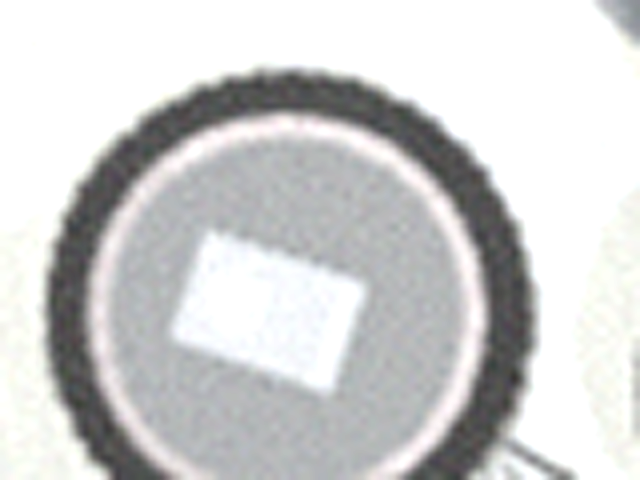

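Near the 45 mark, but the gripper hides the post from above. I'll back off to the middle of the gap, lift, and carry on to the filter's outer side, where the top camera can see the post.

>>> {"name": "arm_command", "arguments": {"series": [[20, [-3, 0, 0], 0], [24, [-3, 0, -3], 0], [24, [-3, 0, -20], 0], [24, [-3, 0, -50], 0], [24, [-3, 0, -85], 0], [24, [-3, 0, -115], 0], [24, [-3, 0, -115], 0]]}}

```text
t: 6.52
eef_pos: [0.4466, 0.0832, 0.211]
tool_rot: [-0.001, 0.8, -0.599, 0.002]
contact_force: [-0.7, 0.1, -0.7]
gripper_width: 0.28
```

Run:
```python
from h import *
goal([(.50,0,.2,-.4),(.561,-.105,.2,.44)])
```

```text
now 6.525 [0.4466 0.0832 0.211 ] ang -1.285 F [-0.7   0.06 -0.71] w 0.28 j7 -1.72
[94.9, -27.7, 11.2] -0.885
[212.8, -56.7, 11.4] -1.725
```

>>> {"name": "arm_command", "arguments": {"series": [[30, [25, -7, 0], -0.18], [30, [50, -14, 0], -0.36], [30, [80, -22, 0], -0.54], [30, [110, -30, 0], -0.72], [30, [140, -38, 0], -0.9], [30, [170, -46, 0], -1.08], [30, [195, -52, 5], -1.26], [30, [213, -57, 10], -1.44]]}}

```text
t: 7.52
eef_pos: [0.5597, -0.1067, 0.1973]
tool_rot: [-0.0, 0.997, 0.08, -0.001]
contact_force: [0.1, 0.9, -0.9]
gripper_width: 0.35
```

Run:
```python
from h import *
from station import read_camera
import cv2
goal([(.561,-.105,.2,.44),(.561,-.105,.117,.44)])
for n,(x,y,w,h) in dict(scene=(270,110,160,120),top=(260,190,110,110)).items():
    im=read_camera(n);cv2.imwrite(f"pics/{n}5f.png",im);im=im[y:y+h,x:x+w];cv2.imwrite(f"pics/{n}5.png",cv2.convertScaleAbs(cv2.resize(im,None,fx=5,fy=5,interpolation=cv2.INTER_CUBIC),alpha=1.3))
```

```text
now 7.525 [ 0.5597 -0.1067  0.1973] ang 0.16 F [ 0.09  0.87 -0.93] w 0.35 j7 -0.01
[1.5, -1.4, -2.7] -0.28
[1.7, -1.4, 80.3] -0.28
```

View pics/scene5.png

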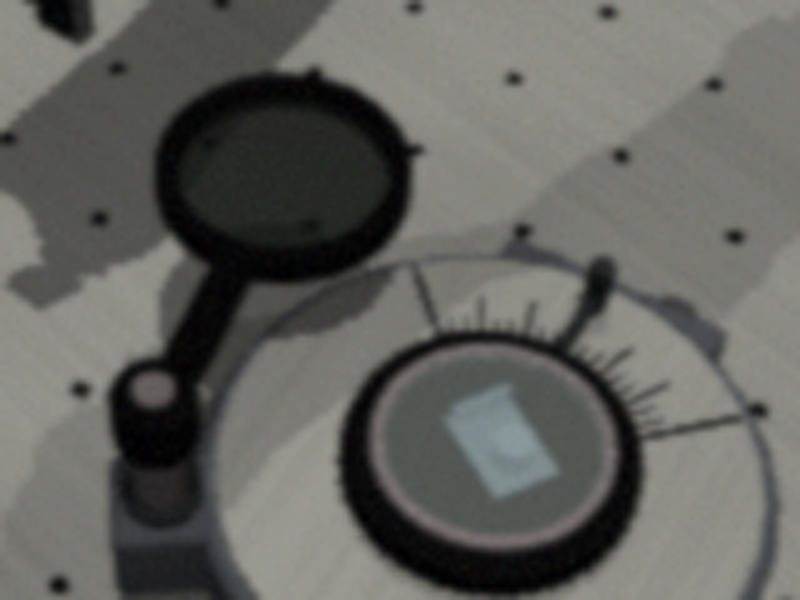

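View pics/top5.png

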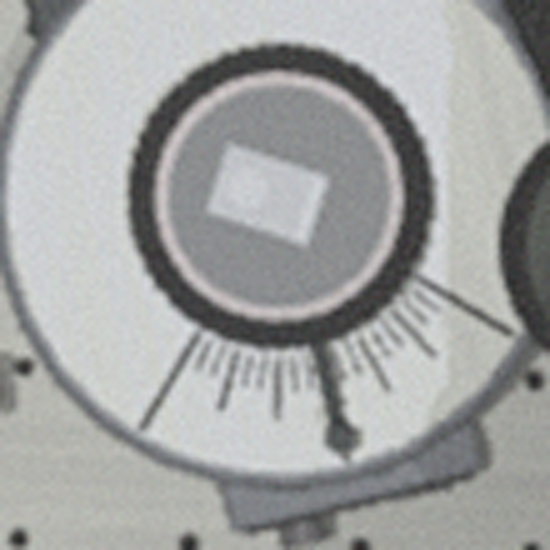

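Run:
```python
import cv2
im=cv2.imread("pics/top5f.png")[250:290,300:350]
cv2.imwrite("pics/top5z.png",cv2.convertScaleAbs(cv2.resize(im,None,fx=14,fy=14,interpolation=cv2.INTER_CUBIC),alpha=1.3))
from h import *
for th in (.70,.74,.785,.83):
    p,_=post(th); print(th,[((np.array(proj("top",(*p,z)))-[300,250]+.5)*14).round() for z in(.094,.0765)], ((np.array(proj("top",(*post(th,.066)[0],.0765)))-[300,250]+.5)*14).round())
print("mark",[((np.array(proj("top",(*post(.785,r)[0],.065)))-[300,250]+.5)*14).round() for r in(.07,.1,.112)])
```

```text
0.7 [array([334., 405.]), array([336., 392.])] [299. 159.]
0.74 [array([362., 400.]), array([364., 387.])] [317. 156.]
0.785 [array([393., 393.]), array([394., 380.])] [337. 151.]
0.83 [array([423., 385.]), array([424., 372.])] [356. 146.]
mark [array([345., 172.]), array([395., 372.]), array([414., 452.])]
```

View pics/top5z.png

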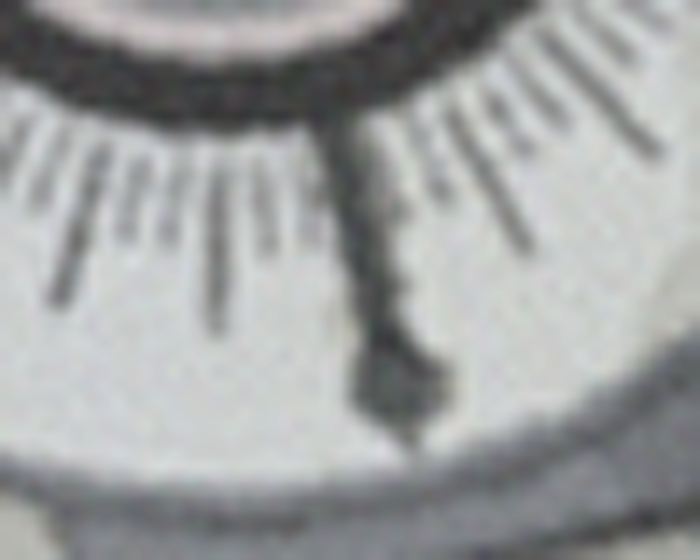

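The post is centred on the 45 mark. Its centre is near (394,390) against a predicted (393,393), and the mark tip shows just beyond it at (413,450). Next, the filter.

```bash
cat >> h.py <<'E'
c,s=np.cos(YAW),np.sin(YAW)
HV=C+np.array([c*.08+s*.11,s*.08-c*.11])
def push(q,d=.064):
    ph=YAW+np.arctan2(.11,-.08)+1.31-q
    return np.r_[HV+.136*np.array([np.cos(ph),np.sin(ph)])-d*np.array([np.sin(ph),-np.cos(ph)])],ph+np.pi
E
python3 - <<'E'
from h import *
print(HV)
q=.2
goal([(*push(q,.082)[0],.2,push(q)[1]),(*push(q,.082)[0],.117,push(q)[1])])
E
```

```text
[0.64952675 0.0242302 ]
now 7.625 [ 0.5596 -0.1076  0.1968] ang 0.153 F [-0.69  0.06 -0.81] w 0.348 j7 -0.01
[1.6, 0.4, -3.2] -0.286
[1.9, 0.5, 79.8] -0.286
```

>>> {"name": "arm_command", "arguments": {"series": [[30, [1.5, 0.5, 0], -0.15], [30, [1.5, 0.5, 15], -0.29], [30, [1.5, 0.5, 35], -0.29], [30, [1.5, 0.5, 55], -0.29], [30, [1.5, 0.5, 72], -0.29], [30, [1.5, 0.5, 80], -0.29], [30, [1.5, 0.5, 80], -0.29]]}}

```text
t: 8.5
eef_pos: [0.5614, -0.1054, 0.1182]
tool_rot: [-0.0, 0.975, 0.22, -0.0]
contact_force: [0.1, 0.1, 0.4]
gripper_width: 0.352
```

Run:
```python
from h import *
from station import read_camera
import cv2
goal([(*push(q,d)[0],.117,push(q)[1]) for q,d in ((.2,.075),(.2,.07),(.2,.064),(.22,.064),(.25,.064),(.28,.064),(.31,.064),(.34,.064))])
im=read_camera("scene")[60:180,270:430];cv2.imwrite("pics/scene6.png",cv2.convertScaleAbs(cv2.resize(im,None,fx=4,fy=4,interpolation=cv2.INTER_CUBIC),alpha=1.8))
```

```text
now 8.5 [ 0.5614 -0.1054  0.1182] ang 0.445 F [0.12 0.05 0.42] w 0.352 j7 0.17
[-1.1, -4.9, 1.2] 0.006
[-1.1, -9.9, 1.2] 0.006
[-1.0, -15.9, 1.2] 0.006
[-2.3, -18.7, 1.2] 0.026
[-4.0, -22.8, 1.2] 0.056
[-5.6, -27.0, 1.2] 0.086
[-7.1, -31.3, 1.2] 0.116
[-8.5, -35.6, 1.2] 0.146
```

View pics/scene6.png

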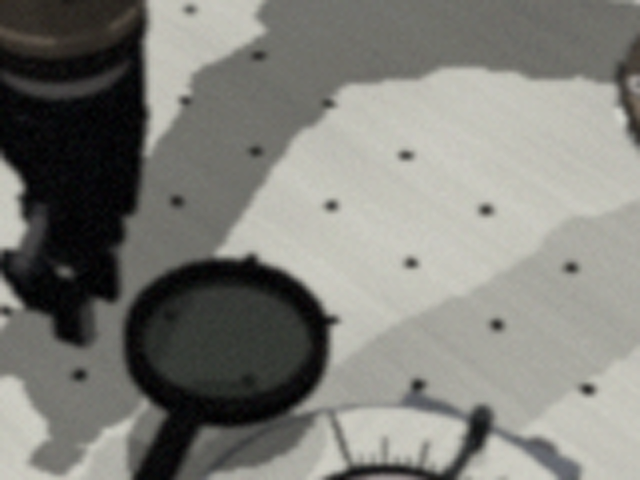

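The pusher stands beside the frame and well clear of it. I'll approach and start the push.

>>> {"name": "arm_command", "arguments": {"series": [[30, [-1, -5, 1], 0], [30, [-1, -9, 1], 0], [30, [-1, -13, 1], 0], [30, [-1, -16, 1], 0.01], [30, [-2.5, -18.5, 1], 0.03], [30, [-4, -23, 1], 0.06], [30, [-5.5, -27, 1], 0.09], [30, [-7, -31, 1], 0.12]]}}

```text
t: 9.55
eef_pos: [0.5417, -0.0807, 0.1178]
tool_rot: [0.0, 0.987, 0.161, -0.0]
contact_force: [0.6, -1.2, 0.4]
gripper_width: 0.348
```

Run:
```python
from h import *
from station import read_camera
import cv2
goal([(*push(q)[0],.117,push(q)[1]) for q in np.arange(.34,.67,.04)])
im=read_camera("scene")[60:180,270:430];cv2.imwrite("pics/scene7.png",cv2.convertScaleAbs(cv2.resize(im,None,fx=4,fy=4,interpolation=cv2.INTER_CUBIC),alpha=1.8))
```

```text
now 9.55 [ 0.5417 -0.0807  0.1178] ang 0.323 F [ 0.57 -1.2   0.41] w 0.348 j7 0.02
[-2.0, -4.5, 0.8] 0.024
[-4.3, -10.1, 0.8] 0.064
[-6.4, -15.7, 0.8] 0.104
[-8.3, -21.4, 0.8] 0.144
[-9.9, -27.2, 0.8] 0.184
[-11.3, -33.0, 0.8] 0.224
[-12.5, -38.9, 0.8] 0.264
[-13.4, -44.9, 0.8] 0.304
[-14.1, -50.8, 0.8] 0.344
```

View pics/scene7.png

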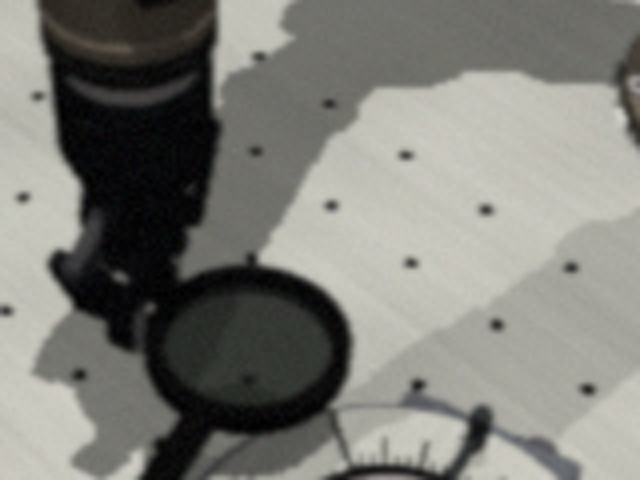

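Contact is at about 1.3 N and the frame is moving. I'll continue along the arc.

>>> {"name": "arm_command", "arguments": {"series": [[30, [-2, -4.5, 0.8], 0.02], [30, [-4.3, -10, 0.8], 0.06], [30, [-6.4, -15.5, 0.8], 0.1], [30, [-8.3, -21, 0.8], 0.14], [30, [-10, -27, 0.8], 0.18], [30, [-11.3, -33, 0.8], 0.22], [30, [-12.5, -39, 0.8], 0.26], [30, [-13.4, -45, 0.8], 0.3]]}}

```text
t: 10.6
eef_pos: [0.5144, -0.0421, 0.1169]
tool_rot: [0.0, 1.0, 0.011, -0.0]
contact_force: [-0.1, -1.3, 0.6]
gripper_width: 0.349
```

Run:
```python
from h import *
goal([(*push(q)[0],.117,push(q)[1]) for q in np.arange(.62,.95,.04)])
```

```text
now 10.6 [ 0.5144 -0.0421  0.1169] ang 0.023 F [-0.12 -1.27  0.61] w 0.349 j7 -0.31
[0.4, 0.3, -0.1] 0.004
[-2.1, -5.2, -0.1] 0.044
[-4.3, -10.8, -0.1] 0.084
[-6.2, -16.5, -0.1] 0.124
[-8.0, -22.3, -0.1] 0.164
[-9.5, -28.1, -0.1] 0.204
[-10.8, -33.9, -0.1] 0.244
[-11.9, -39.9, -0.1] 0.284
[-12.7, -45.8, -0.1] 0.324
```

>>> {"name": "arm_command", "arguments": {"series": [[30, [-2, -5, 0], 0.04], [30, [-4.3, -10.5, 0], 0.08], [30, [-6.2, -16.5, 0], 0.12], [30, [-8, -22, 0], 0.16], [30, [-9.5, -28, 0], 0.2], [30, [-10.8, -34, 0], 0.24], [30, [-11.9, -40, 0], 0.28], [30, [-12.7, -45.5, 0], 0.32]]}}

```text
t: 11.6
eef_pos: [0.5002, 0.0031, 0.1167]
tool_rot: [0.0, 0.989, -0.148, -0.001]
contact_force: [-0.4, -1.8, -0.2]
gripper_width: 0.355
```

Run:
```python
from h import *
from station import read_camera
import cv2
goal([(*push(q)[0],.117,push(q)[1]) for q in np.arange(.94,1.32,.04)])
im=read_camera("scene")[80:230,270:460];cv2.imwrite("pics/scene8.png",cv2.convertScaleAbs(cv2.resize(im,None,fx=4,fy=4,interpolation=cv2.INTER_CUBIC),alpha=1.8))
```

```text
now 11.6 [0.5002 0.0031 0.1167] ang -0.297 F [-0.45 -1.84 -0.2 ] w 0.355 j7 -0.68
[0.4, -0.4, -0.3] 0.004
[-2.1, -5.9, -0.3] 0.044
[-4.3, -11.5, -0.3] 0.084
[-6.3, -17.2, -0.3] 0.124
[-8.0, -23.0, -0.3] 0.164
[-9.5, -28.8, -0.3] 0.204
[-10.8, -34.6, -0.3] 0.244
[-11.9, -40.6, -0.3] 0.284
[-12.7, -46.5, -0.3] 0.324
[-13.3, -52.5, -0.3] 0.364
```

View pics/scene8.png

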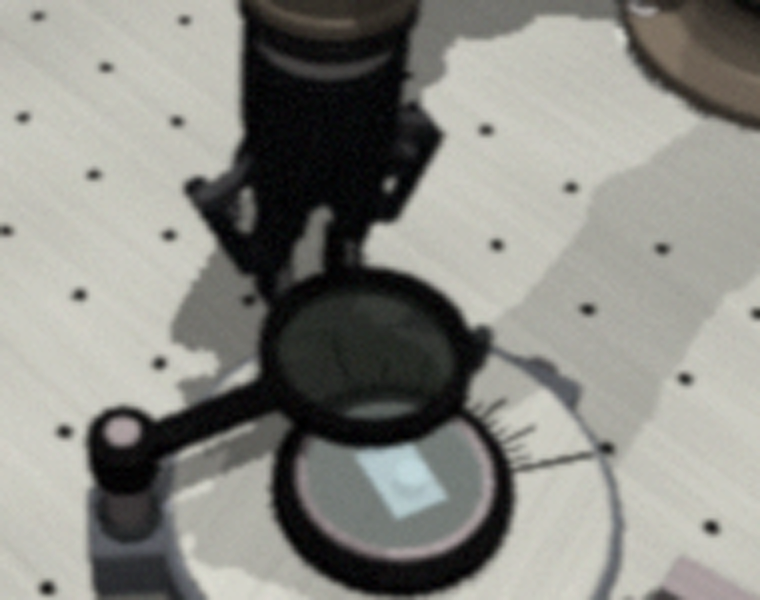

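The frame is at about 0.93 rad and tracking well. I'll slow down from here.

>>> {"name": "arm_command", "arguments": {"series": [[30, [-1, -3, 0], 0.02], [30, [-2.1, -6, 0], 0.04], [30, [-3.3, -9, 0], 0.06], [30, [-4.3, -11.5, 0], 0.08], [30, [-5.5, -14.5, 0], 0.1], [30, [-6.3, -17.2, 0], 0.12], [30, [-8, -23, 0], 0.16], [30, [-9.5, -28.5, 0], 0.2]]}}

```text
t: 12.65
eef_pos: [0.5002, 0.0333, 0.117]
tool_rot: [-0.0, 0.969, -0.246, -0.0]
contact_force: [-3.1, -0.5, 0.1]
gripper_width: 0.353
```

Run:
```python
from h import *
goal([(*push(q)[0],.117,push(q)[1]) for q in np.arange(1.14,1.34,.02)])
```

```text
now 12.65 [0.5002 0.0333 0.117 ] ang -0.497 F [-3.1  -0.5   0.08] w 0.353 j7 -0.92
[-0.6, 0.2, -0.0] 0.004
[-1.9, -2.5, -0.0] 0.024
[-3.1, -5.3, -0.0] 0.044
[-4.2, -8.1, -0.0] 0.064
[-5.3, -10.9, -0.0] 0.084
[-6.3, -13.7, -0.0] 0.104
[-7.3, -16.6, -0.0] 0.124
[-8.2, -19.4, -0.0] 0.144
[-9.0, -22.3, -0.0] 0.164
[-9.8, -25.2, -0.0] 0.184
[-10.5, -28.1, -0.0] 0.204
```

>>> {"name": "arm_command", "arguments": {"series": [[30, [-1, -1.5, 0], 0.01], [30, [-1.9, -3.5, 0], 0.025], [30, [-3, -5.5, 0], 0.045], [30, [-3.7, -7, 0], 0.055], [30, [-4.2, -8.5, 0], 0.065], [30, [-5, -10, 0], 0.075], [30, [-5.5, -11, 0], 0.085], [30, [-5.5, -11, 0], 0.085]]}}

```text
t: 13.65
eef_pos: [0.501, 0.0454, 0.1171]
tool_rot: [-0.0, 0.958, -0.286, 0.0]
contact_force: [0.3, -0.5, 0.4]
gripper_width: 0.352
```

Run:
```python
from h import *
from station import read_camera
import cv2
goal([(*push(q)[0],.117,push(q)[1]) for q in np.arange(1.22,1.36,.02)])
im=read_camera("scene")[80:230,270:460];cv2.imwrite("pics/scene9.png",cv2.convertScaleAbs(cv2.resize(im,None,fx=4,fy=4,interpolation=cv2.INTER_CUBIC),alpha=1.8))
```

```text
now 13.65 [0.501  0.0454 0.1171] ang -0.58 F [ 0.25 -0.48  0.4 ] w 0.352 j7 -1.02
[-0.2, 0.2, 0.1] 0.001
[-1.5, -2.6, 0.1] 0.021
[-2.7, -5.3, 0.1] 0.041
[-3.8, -8.1, 0.1] 0.061
[-4.9, -10.9, 0.1] 0.081
[-5.9, -13.7, 0.1] 0.101
[-6.9, -16.6, 0.1] 0.121
[-7.8, -19.4, 0.1] 0.141
```

View pics/scene9.png

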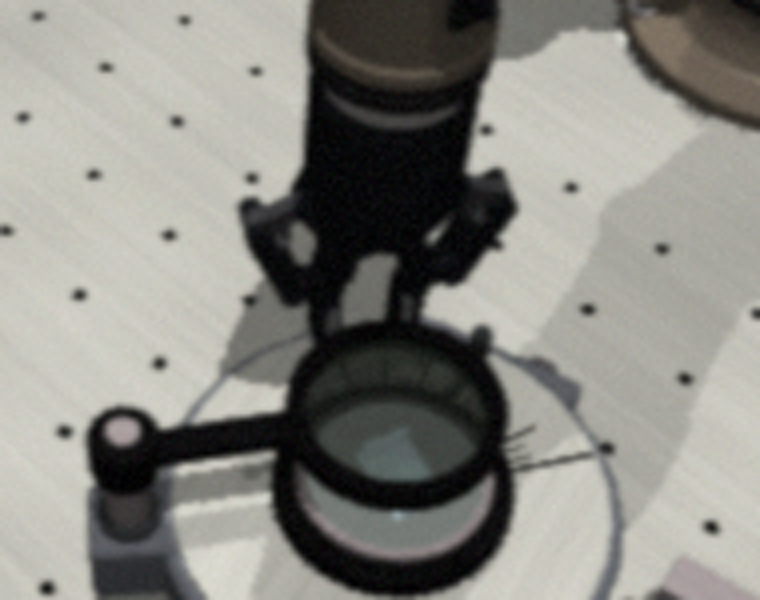

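The frame is nearly over the window and the post hasn't moved. I'll creep towards the stop.

>>> {"name": "arm_command", "arguments": {"series": [[30, [-0.8, -1.2, 0], 0.01], [30, [-1.4, -2.5, 0], 0.02], [30, [-2, -3.8, 0], 0.03], [30, [-2.6, -5.1, 0], 0.04], [30, [-3, -6.2, 0], 0.045], [30, [-3.4, -7.3, 0], 0.055], [30, [-3.8, -8.3, 0], 0.06], [30, [-3.8, -8.3, 0], 0.06]]}}

```text
t: 14.7
eef_pos: [0.502, 0.0545, 0.117]
tool_rot: [-0.0, 0.949, -0.315, -0.0]
contact_force: [-0.9, 0.1, -0.2]
gripper_width: 0.348
```

Run:
```python
from h import *
goal([(*push(q)[0],.117,push(q)[1]) for q in np.arange(1.28,1.36,.01)])
```

```text
now 14.7 [0.502  0.0545 0.117 ] ang -0.64 F [-0.9   0.11 -0.17] w 0.348 j7 -1.09
[0.3, 0.0, 0.0] 0.001
[-0.3, -1.3, 0.0] 0.011
[-1.0, -2.7, 0.0] 0.021
[-1.6, -4.1, 0.0] 0.031
[-2.2, -5.5, 0.0] 0.041
[-2.7, -6.9, 0.0] 0.051
[-3.3, -8.2, 0.0] 0.061
[-3.8, -9.6, 0.0] 0.071
[-4.4, -11.1, 0.0] 0.081
```

>>> {"name": "arm_command", "arguments": {"series": [[30, [0, -0.7, 0], 0.01], [30, [-0.3, -1.4, 0], 0.01], [30, [-0.6, -2.1, 0], 0.02], [30, [-1, -2.8, 0], 0.02], [30, [-1, -2.8, 0], 0.02]]}}

```text
t: 15.32
eef_pos: [0.5028, 0.0573, 0.117]
tool_rot: [-0.0, 0.946, -0.324, -0.0]
contact_force: [-3.0, -0.3, -0.1]
gripper_width: 0.352
```

Run:
```python
from h import *
goal([(*push(q)[0],.117,push(q)[1]) for q in np.arange(1.30,1.36,.01)])
```

```text
now 15.325 [0.5028 0.0573 0.117 ] ang -0.66 F [-3.01 -0.27 -0.09] w 0.352 j7 -1.11
[0.1, 0.0, -0.0] 0.001
[-0.6, -1.3, -0.0] 0.011
[-1.2, -2.7, -0.0] 0.021
[-1.8, -4.1, -0.0] 0.031
[-2.4, -5.5, -0.0] 0.041
[-2.9, -6.8, -0.0] 0.051
[-3.5, -8.2, -0.0] 0.061
```

>>> {"name": "arm_command", "arguments": {"series": [[30, [-0.3, -0.5, 0], 0.005], [30, [-0.5, -1, 0], 0.01], [30, [-0.6, -1.4, 0], 0.01], [30, [-0.6, -1.4, 0], 0.01]]}}

```text
t: 15.82
eef_pos: [0.5032, 0.0586, 0.1169]
tool_rot: [0.0, 0.944, -0.329, -0.0]
contact_force: [-2.2, 0.6, 0.1]
gripper_width: 0.354
```

>>> {"name": "arm_command", "arguments": {"series": [[30, [-0.2, -0.5, 0], 0.005], [30, [-0.4, -1, 0], 0.005], [30, [-0.4, -1, 0], 0.005]]}}

```text
t: 16.2
eef_pos: [0.5036, 0.0597, 0.117]
tool_rot: [-0.0, 0.944, -0.331, -0.0]
contact_force: [-2.6, -0.3, -0.5]
gripper_width: 0.35
```

>>> {"name": "arm_command", "arguments": {"series": [[30, [-0.2, -0.5, 0], 0.005], [30, [-0.4, -1, 0], 0.005], [30, [-0.4, -1, 0], 0.005]]}}

```text
t: 16.58
eef_pos: [0.504, 0.0607, 0.117]
tool_rot: [-0.0, 0.943, -0.333, 0.0]
contact_force: [-3.3, -0.3, 0.2]
gripper_width: 0.351
```

Run:
```python
from h import *
from station import read_camera
import cv2
goal([(*push(q)[0],.117,push(q)[1]) for q in (1.31,1.33,1.35)])
for n,(x,y,w,h) in dict(scene=(290,130,150,110),top=(250,160,150,110)).items():
    im=read_camera(n);cv2.imwrite(f"pics/{n}10f.png",im);im=im[y:y+h,x:x+w];cv2.imwrite(f"pics/{n}10.png",cv2.convertScaleAbs(cv2.resize(im,None,fx=5,fy=5,interpolation=cv2.INTER_CUBIC),alpha=1.8))
P=lambda n,X,o:((np.array(proj(n,X))-o+.5)*5).round()
for q in (1.25,1.28,1.31):
    p,a=push(q,0);print(q,P("top",(*p,.124),[250,160]),P("scene",(*p,.124),[290,130]))
```

```text
now 16.575 [0.504  0.0607 0.117 ] ang -0.68 F [-3.29 -0.25  0.17] w 0.351 j7 -1.14
[0.7, 2.0, 0.0] -0.009
[-0.6, -0.7, 0.0] 0.011
[-1.8, -3.4, 0.0] 0.031
1.25 [343. 360.] [395. 266.]
1.28 [335. 353.] [397. 274.]
1.31 [327. 347.] [398. 282.]
```

View pics/scene10.png

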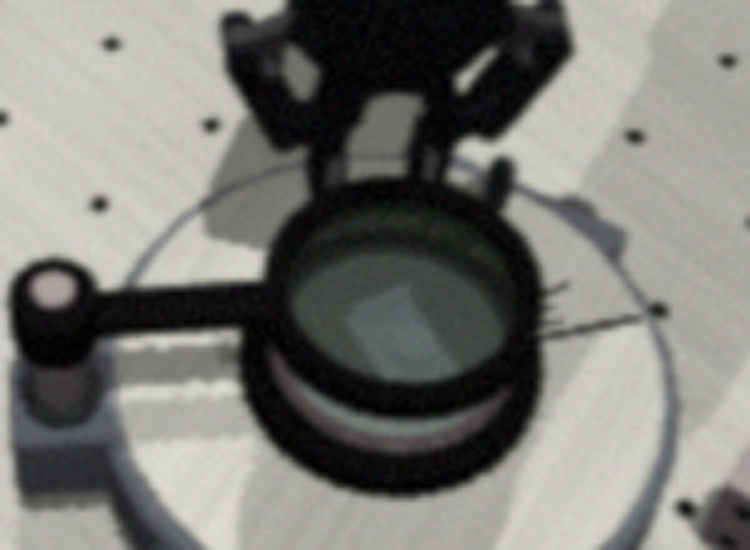

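View pics/top10.png

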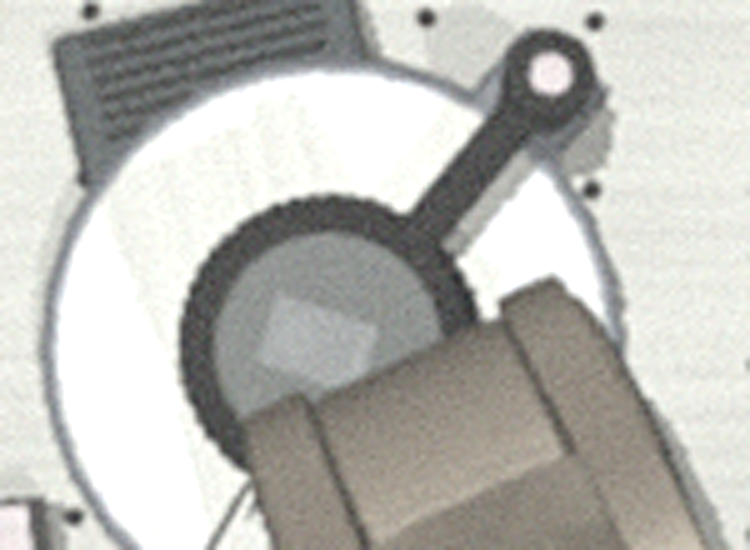

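The frame is over the window within about 2 mm, and no firm stop has been felt yet. I'll keep creeping in small steps.

>>> {"name": "arm_command", "arguments": {"series": [[30, [0, -0.5, 0], 0.005], [30, [-0.2, -1, 0], 0.005], [30, [-0.2, -1, 0], 0.005]]}}

```text
t: 17.05
eef_pos: [0.5042, 0.0611, 0.1169]
tool_rot: [0.0, 0.942, -0.336, -0.0]
contact_force: [-3.7, -2.3, 1.3]
gripper_width: 0.353
```

>>> {"name": "arm_command", "arguments": {"series": [[30, [0, -0.5, 0], 0.005], [30, [-0.2, -1, 0], 0.005], [30, [-0.2, -1, 0], 0.005]]}}

```text
t: 17.42
eef_pos: [0.5041, 0.0612, 0.1169]
tool_rot: [0.001, 0.941, -0.339, -0.001]
contact_force: [-4.7, -4.2, 4.1]
gripper_width: 0.352
```

The position has stopped following and the force is rising, which suggests the stop. One more small step should confirm it.

>>> {"name": "arm_command", "arguments": {"series": [[30, [-0.2, -1, 0], 0], [30, [-0.3, -1.5, 0], 0], [30, [-0.3, -1.5, 0], 0]]}}

```text
t: 17.8
eef_pos: [0.5042, 0.0614, 0.1167]
tool_rot: [0.002, 0.941, -0.339, -0.001]
contact_force: [-6.1, -7.2, 5.5]
gripper_width: 0.352
```

The stop is firm: 9 N with no further motion. I'll back off and lift away.

>>> {"name": "arm_command", "arguments": {"series": [[30, [0, 2, 0], 0], [30, [0, 5, 0], 0], [30, [0, 10, 0], 0], [30, [0, 16, 0], 0], [30, [0, 20, -5], 0], [30, [0, 20, -30], 0], [30, [0, 20, -60], 0], [30, [0, 20, -100], 0]]}}

```text
t: 18.8
eef_pos: [0.4923, 0.0482, 0.2178]
tool_rot: [0.0, 0.941, -0.338, -0.001]
contact_force: [0.4, -0.6, -0.5]
gripper_width: 0.353
```

Run:
```python
from h import *
goal([(.47,-.15,.23,-.68),(.45,-.3,.23,-.68)])
```

```text
now 18.8 [0.4923 0.0482 0.2178] ang -0.69 F [ 0.4  -0.57 -0.51] w 0.353 j7 -1.04
[109.0, 167.1, -12.2] -0.01
[189.0, 295.5, -12.2] -0.01
```

>>> {"name": "arm_command", "arguments": {"series": [[30, [20, 32, -5], 0], [30, [48, 75, -10], 0], [30, [78, 120, -12], 0], [30, [109, 167, -12], 0], [30, [136, 210, -12], 0], [30, [165, 255, -12], 0], [30, [180, 280, -12], 0], [30, [180, 280, -12], 0]]}}

```text
t: 19.8
eef_pos: [0.4524, -0.2849, 0.2292]
tool_rot: [0.0, 0.94, -0.341, 0.0]
contact_force: [-0.6, 0.1, -0.5]
gripper_width: 0.352
```

Run:
```python
from h import *
from station import read_camera
import cv2
goal([])
for n,(x,y,w,h) in dict(scene=(290,130,150,110),top=(220,160,190,150)).items():
    im=read_camera(n);cv2.imwrite(f"pics/{n}11f.png",im);im=im[y:y+h,x:x+w];cv2.imwrite(f"pics/{n}11.png",cv2.convertScaleAbs(cv2.resize(im,None,fx=4,fy=4,interpolation=cv2.INTER_CUBIC),alpha=1.3))
P=lambda n,X,o:((np.array(proj(n,X))-o+.5)*4).round()
for q in (1.28,1.31,1.34):
    p,a=push(q,0);print(q,P("top",(*p,.124),[220,160]),P("scene",(*p,.124),[290,130]))
for t in (.74,.785,.83):print(t,P("top",(*post(t)[0],.094),[220,160]))
print(P("top",(*post(.785,.112)[0],.065),[220,160]))
```

```text
now 19.8 [ 0.4524 -0.2849  0.2292] ang -0.695 F [-0.6   0.13 -0.48] w 0.352 j7 -0.32
1.28 [388. 283.] [317. 219.]
1.31 [381. 277.] [319. 226.]
1.34 [375. 272.] [320. 233.]
0.74 [423. 474.]
0.785 [432. 472.]
0.83 [441. 470.]
[438. 489.]
```

View pics/top11.png

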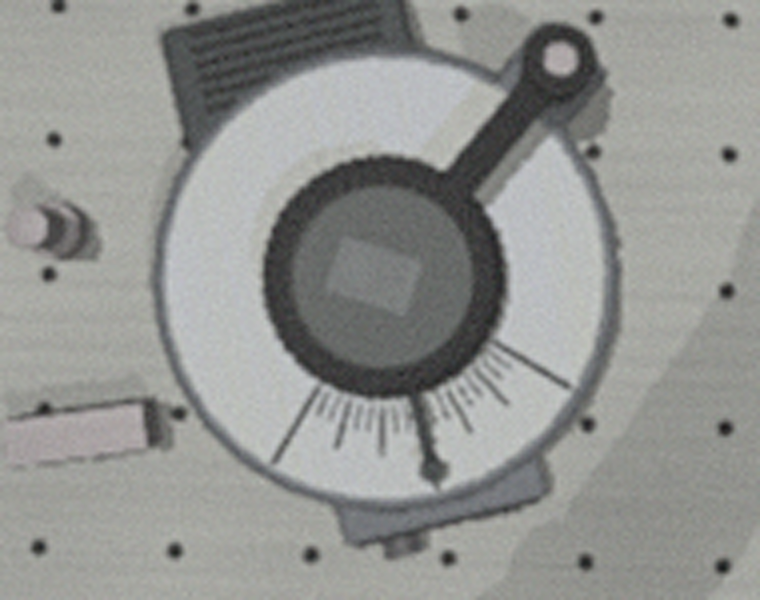

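View pics/scene11f.png

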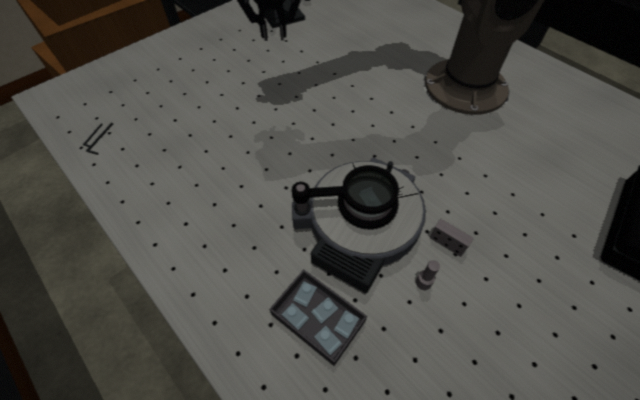

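The filter glass is centred at (381,276), and the predicted position for the stop is (381,277). The post is at (432,469), against a prediction of (432,472). The moulding, block, gauge and tray have not moved. One last close-up of the lever.

Run:
```python
import cv2
im=cv2.imread("pics/top11f.png")[250:290,300:350]
cv2.imwrite("pics/top11z.png",cv2.convertScaleAbs(cv2.resize(im,None,fx=14,fy=14,interpolation=cv2.INTER_CUBIC),alpha=1.3))
```

```text
(no output)
```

View pics/top11z.png

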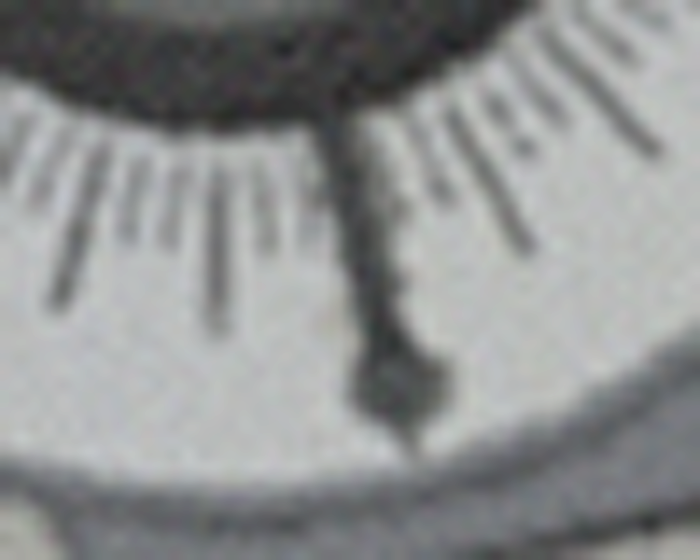

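The lever hasn't moved: the mark's tip shows at (413,450), in line with the post at (397,388). I'm handing the job in.

```bash
python3 -c "
from station import bot
print(bot.hand_in())"
```

```text
the job is handed in; nothing more can be done
None
```

The strain viewer is set up and the job is handed in. The lever stands on the 45-degree mark, and the filter is over the window against its stop. It took about 20 s of the 59 s allowed.

- **Lever:** I pushed the post round between the loosely open fingers with about 3 N. In the last top picture the post is in line with the 45-degree mark, to about 0.01–0.02 rad. I judged this from pictures, with the camera calibration good to about 2 mm.
- **Filter:** I pushed the frame rim round and slowed to a creep near the end. The readings stayed at about 2–3 N, then rose to roughly 11 N against the stop, with no further movement. In the last top picture the filter is centred where the stop should put it, to within a pixel of the enlarged picture.
- **Other things:** The moulding, setup block, plug gauge and tray look unmoved, and the arm is clear of everything.

No check failed. At the very first look, the scene camera put the lever about 0.1 rad further round than the top camera did. I relied on the top camera, which was consistent with the scale marks.

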